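Press the locating pin home in the welding fixture

ROBOT

A 7-joint arm with a two-finger parallel gripper is mounted at the origin on a cart in front of the work surface, level with it; the furniture and walls round the work are solid. World frame = base frame: x ahead of the robot, y to its left, z up, the work surface at z = 0. Lengths are in m, angles in rad, forces in N, time in s.
With the tool pointing down it reaches from about 0.4 to 0.85 m from the base axis. Payload 4.5 kg.
Tool frame: the origin (TCP) lies midway between the tips of the shut fingers; the grasp point (between the pads) lies 19 mm behind it; z points along the fingers, y is the line along which they close (so a half turn about z gives the same grasp; the last joint's range is limited). The gripper opens to 88 mm and grips with 3 to 60 N. Pads are 18 mm wide; open, the fingers measure 123 mm over their backs; the gripper's body (75 mm by 187 mm) begins 45 mm behind the grasp point.
Start: joints at [1.212, 0.689, -0.195, 1.565, 0.157, 0.902, -0.215], TCP at [0.239, -0.577, 0.239] pointing down, gripper open.
Joint ranges: [-3.01, 3.01], [-0.46, 2.08], [-1.47, 1.51], [0.13, 2.56], [-1, 4.14], [0.04, 2.09], [-2.66, 2.66]. Speed limits (rad/s): [2.57, 2.57, 3.14, 3.14, 3.14, 3.14, 3.14].

INTERFACE

Orientations are given as a 3x3 rotation matrix whose columns are the frame's x, y, z axes.
In Python, from bench import bot gives the robot as it stands.
- The arm moves only by the tool jog_arm, never from a script. Its argument "rows" is a list of rows, each a list of 7 numbers: the opening, from 0 (shut) to 1 (fully open), then the shift along the tool's x, y, z normalised to -1 to 1, where 1 is 250 mm, then the turn, a rotation vector about the tool's x, y, z normalised to -1 to 1, where 1 is 360 degrees. In form: [[hand, dx, dy, dz, ax, ay, az], ...]. A call has 1 to 5 rows; each row shifts and turns the commanded pose from where the row before left it, along the tool's axes as they then stand; what a row does not reach is not made up. A row lasts 1/8 s, in which the tool goes at most 62.5 mm and 10.7 degrees, less where a joint would pass 70% of its speed; a pose out of reach is approached as far as the arm can. A call with a number of a shift or a turn outside -1 to 1 is refused whole. A call with a gripper value outside its range is refused whole. The fingers move at their own pace and stop on an object; "newtons" is the grip in N (left out, the last holds). Time passes only in rows, so rows that do not move let the fingers close. It gives the time, the measured TCP pose, the force, the opening and the grip force at its end, in the units of the state.
- bot.observe(): the state, without advancing time (a new reading comes with each control period).
- bot.get_image(name): name is "scene" or "top" or "wrist"; returns the picture (384x512x3 uint8, red, green, blue); there is no depth.
- bot.camera_params(name): a dict with "mtx" (3x3 intrinsics, pixels), "cam_to_world" (4x4, takes a point from camera to world coordinates). Camera axes: x right, y down, z forward; pixel columns grow to the right and rows downward; lengths in m; the calibration is good to about 2 mm. A picture is of the moment at which its call begins: read the wrist's pose just before it. camera_params takes no time and is no camera call; for the wrist camera it gives the pose at the moment of the call.
- bot.close_job(): hands the job in; it is judged then, once.
The state is a dict: "clock": time; "joint_pos": joint angles; "joint_vel": joint speeds; "tau": joint torques, N m; "tcp_pos": TCP position; "tcp_rot": TCP orientation; "ft_force": force on the tool from outside, world axes, zero at the start; "torque": the same for the moment, N m; "gripper_width": finger opening in m; "gripper_force": force on a finger pad.
Only numpy, scipy, OpenCV 4.12 (cv2) and the standard library are available. Lean on these libraries where they do the work, as an engineer would, in place of code of your own. Each camera call takes 0.05 s, during which the arm holds its last target. There are 200 camera calls.

TASK

Take the square-headed locating pin out of the wooden rack and find the blind bore of the steel fixture block with it by feel: the block was bolted down by eye, so rest the pin's end lightly on its top and slide it about in a small spiral until it drops in. Then press the pin straight in against the tight bore until its collar sits fully down on the block, and let go; never push hard on the fixture (stay below 60 N), and leave the round-headed pin standing in the rack.

Things in the scene. Friction and masses are not known exactly. Their poses are not given: they have to be found in the camera images.
- pin_grip (a point): Middle of the head of the loose square-headed steel pin (0.15 kg, 76 mm long), upright in the rack: square head 20 x 20 x 44 mm, flats facing this point's x and y; below it a collar 30 mm across, 4 mm thick, resting on the rack; below that a sharp-ended round shank 14 mm across, 28 mm long. Collar underside 26 mm, shank end 54 mm below this point along its z (up).
- fat_pin_grip (a point): Middle of the head of the other pin, with a round head 24 mm across and 44 mm tall; otherwise alike, but its 19 mm shank is too thick for the bore. It stands in the rack's other hole and stays there.
- rack: Fixed light wooden rack, 64 (x) x 150 (y) x 34 mm tall; origin at the centre of its underside. Two loose blind holes, 21 mm across and 31 mm deep, at y = -40 and +40 mm on its centre line; which pin stands in which varies.
- fixture: Fixed dark steel base plate 150 (x) x 110 (y) x 12 mm, origin at the centre of its underside. On it, on a thin disc 104 mm across, a steel block 60 x 60 mm with low screw ears on two sides, turned any way; its flat top is 56 mm above this origin and has in its middle a sharp-edged round blind bore 15 mm across. The block will not shift. Pin home: its head's middle is 82 mm above this origin.
- bore_nominal (a point): Point over the plate's centre at the height of the block's top. The true bore is off it by 3 to 5 mm in an unknown, unreported direction; the pin drops in only within about 1 mm of the bore's centre. A black friction-held plug fills the bore from 10 mm down: the pin pushes it ahead with about 8 N, and it stays where pushed.

How it is judged:
On the way, in this order (a step that is already met when the one before it is completed fails the run):
1. the square-headed pin is lifted upright out of the rack (height (world z) of pin_grip above 0.1 m and angle between pin_grip's own z axis and vertical below 0.3 rad), for 0.2 s.
2. the pin's end has found the bore (at least 4 mm in) (z of pin_grip in the frame of fixture below 0.106 m and horizontal distance between pin_grip and bore_nominal below 0.009 m and angle between pin_grip's own z axis and vertical below 0.12 rad), for 0.1 s.
At the end, for the whole second after the job is handed in: The square-headed pin is upright (within 0.06 rad) in the bore, within 9 mm of the nominal place, its collar down on the block to within 2.5 mm, at rest and released; the round-headed pin still stands in the rack (z of pin_grip in the frame of fixture below 0.0845 m and horizontal distance between pin_grip and bore_nominal below 0.009 m and angle between pin_grip's own z axis and vertical below 0.06 rad and linear speed of pin below 0.01 m/s and contact force between pin and the fingers below 0.2 N and horizontal distance between fat_pin_grip and rack below 0.046 m and angle between fat_pin_grip's own z axis and vertical below 0.15 rad); the robot touches nothing.
It fails at once if the pin is pushed on the fixture with more than 60 N (contact force between pin and fixture above 60 N).
It fails at once if the robot itself pushes on the fixture with more than 60 N (contact force between the arm and fixture above 60 N).
It fails at once if the round-headed pin is pulled out of the rack (z of fat_pin_grip in the frame of rack above 0.08 m).
It also fails if it takes over 67 s, if anything falls off the work surface, if the arm or the gripper's body presses on something with over 40 N, if the wrist force passes 120 N, or if a joint passes its speed limit or range.

## Working session

There is one attempt and no reset: what is moved stays moved. The work goes in short steps, Python scripts to look and compute and a tool call to move; the robot and the scene stay as the last step left them, time stands still between calls to the robot, and variables do not carry over. Pictures are saved under pics/ and viewed, at most 10 in all, crops included, and the job is handed in when it is done.

Besides the shell and the picture viewer there is one more tool, called after ">>>" as name([rows], argument=value, ...), one row to a line, values as JSON. jog_arm: Moves the arm, as the interface text tells. Scaled input: -1 to 1 covers 250 mm each way for a shift and 360 degrees each way for a turn. Its arguments: {"type":"object","properties":{"rows":{"type":"array","items":{"type":"array","items":{"type":"number","minimum":-1,"maximum":1}}},"newtons":{"type":"number"}},"required":["rows"]}

```bash
mkdir -p pics; ls
python3 - <<'E'
from bench import bot
import cv2,numpy as np
np.set_printoptions(precision=4,suppress=True)
a=bot.get_image("top");b=bot.get_image("scene")
cv2.imwrite("pics/a.png",a[...,::-1]);cv2.imwrite("pics/b.png",b[...,::-1])
for n in("top","scene"):
    p=bot.camera_params(n);print(n,p["mtx"],p["cam_to_world"])
s=bot.observe();print(s)
E
```

```text
pics
top [[481.2671   0.     266.1118]
 [  0.     481.2671 198.9993]
 [  0.       0.       1.    ]] [[ 0.0064 -0.9835  0.1806  0.3851]
 [-1.     -0.0056  0.0052  0.0735]
 [-0.0041 -0.1807 -0.9835  0.9736]
 [ 0.      0.      0.      1.    ]]
scene [[356.3541   0.     259.1714]
 [  0.     356.3541 189.9399]
 [  0.       0.       1.    ]] [[-0.8217 -0.2585  0.5078  0.093 ]
 [-0.5696  0.4002 -0.7179  0.6694]
 [-0.0176 -0.8792 -0.4761  0.4823]
 [ 0.      0.      0.      1.    ]]
{'clock': 0.1, 'joint_pos': array([ 1.2118,  0.6899, -0.1945,  1.5662,  0.1573,  0.9025, -0.2151]), 'joint_vel': array([-0.0015, -0.0014,  0.0003, -0.0029,  0.    ,  0.0005, -0.0001]), 'tau': array([ -0.0034, -52.8498,  -1.2717, -15.3838,  -0.0527,   0.002 ,
         0.0001]), 'tcp_pos': array([ 0.239 , -0.5769,  0.238 ]), 'tcp_rot': array([[ 0.9238,  0.3828, -0.0007],
       [ 0.3828, -0.9238,  0.0015],
       [-0.0001, -0.0017, -1.    ]]), 'ft_force': array([-0.3484,  0.0794, -0.7721]), 'torque': array([-0.0384,  0.0168, -0.0166]), 'gripper_force': 0.0, 'gripper_width': 0.08819363588329297}
```

View pics/a.png

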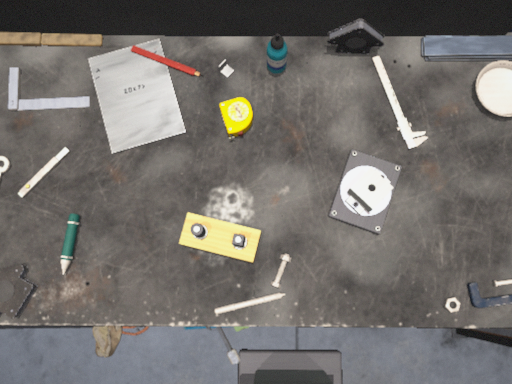

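View pics/b.png

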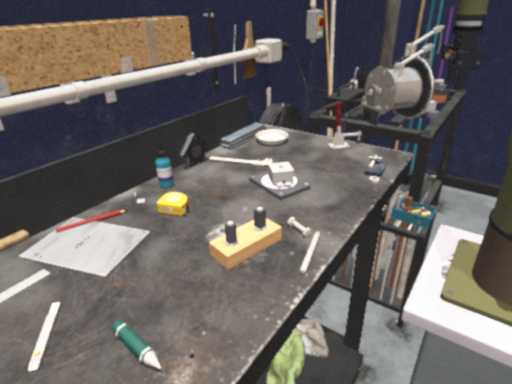

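The top view shows the rack around (220,237) with heads near (198,230) and (239,240), and the fixture plate at about (366,191). The scene view agrees with this. I'll enlarge both places.

Run:
```python
import cv2,numpy as np
a=cv2.imread("pics/a.png")
c1=cv2.resize(a[200:270,170:270],None,fx=8,fy=8,interpolation=cv2.INTER_CUBIC)[:, :800]
c2=cv2.resize(a[145:240,320:410],None,fx=4,fy=4,interpolation=cv2.INTER_CUBIC)
c1=cv2.resize(c1,None,fx=.5,fy=.5)
o=np.zeros((380,760,3),np.uint8);o[:280,:400]=c1;o[:380,400:760]=c2
cv2.imwrite("pics/c.png",o)
```

```text
(no output)
```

View pics/c.png

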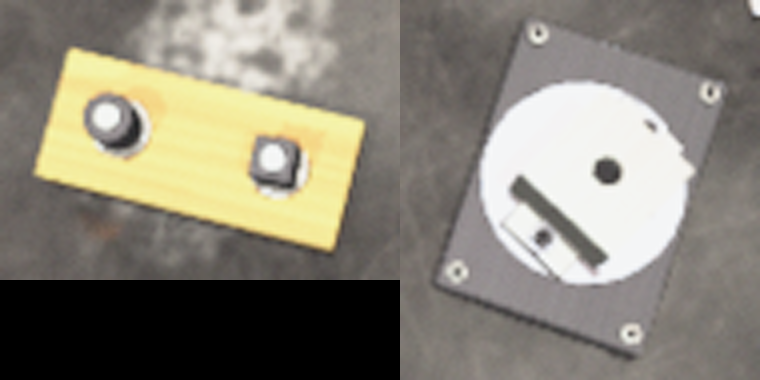

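```bash
cat > h.py <<'E'
import numpy as np, cv2
from bench import bot
np.set_printoptions(precision=4,suppress=True)
def ray(p,px,z):
    M=p["cam_to_world"];d=M[:3,:3]@np.linalg.solve(p["mtx"],[px[0],px[1],1.]);o=M[:3,3]
    return o+d*(z-o[2])/d[2]
def proj(p,X):
    M=p["cam_to_world"];c=M[:3,:3].T@(np.asarray(X)-M[:3,3]);q=p["mtx"]@c;return q[:2]/q[2]
def go(X,yaw=None):
    """print needed shift of the TCP in normalised tool axes"""
    s=bot.observe();R=s["tcp_rot"];d=R.T@(np.asarray(X)-s["tcp_pos"]);print("shift/0.25",d/0.25)
    return d
E
python3 - <<'E'
from h import *
p=bot.camera_params("top")
f=lambda x,y:(170+x/4,200+y/4)
g=lambda x,y:(320+(x-400)/4,145+y/4)
for n,q in(("sq",(273,158)),("rd",(106,116))): print(n,ray(p,f(*q),.082))
r=np.array([ray(p,f(*q),.034) for q in((68,48),(365,122),(335,250),(35,177))]);print(r,r.mean(0),np.linalg.norm(np.diff(r,axis=0),axis=1))
r=np.array([ray(p,g(*q),.012) for q in((527,18),(722,83),(637,355),(433,285))]);print(r,r.mean(0),np.linalg.norm(np.diff(r,axis=0),axis=1))
print("bore",ray(p,g(607,171),.056))
w=bot.camera_params("wrist");print(w);s=bot.observe();M=w["cam_to_world"]
print(s["tcp_rot"].T@(M[:3,3]-s["tcp_pos"]),s["tcp_rot"].T@M[:3,:3])
E
```

```text
sq [0.4722 0.1294 0.082 ]
rd [0.4913 0.2075 0.082 ]
[[0.5306 0.2347 0.034 ]
 [0.4948 0.0876 0.034 ]
 [0.4324 0.1016 0.034 ]
 [0.4669 0.2485 0.034 ]] [0.4812 0.1681 0.034 ] [0.1514 0.064  0.1509]
[[ 0.6668 -0.0979  0.012 ]
 [ 0.6327 -0.1972  0.012 ]
 [ 0.4922 -0.1485  0.012 ]
 [ 0.527  -0.047   0.012 ]] [ 0.5797 -0.1227  0.012 ] [0.1049 0.1487 0.1073]
bore [ 0.577 -0.127  0.056]
{'mtx': array([[285.037 ,   0.    , 257.2698],
       [  0.    , 285.037 , 189.6506],
       [  0.    ,   0.    ,   1.    ]]), 'cam_to_world': array([[ 0.3834, -0.8824, -0.2728,  0.3116],
       [-0.9236, -0.3668, -0.1117, -0.5495],
       [-0.0015,  0.2947, -0.9556,  0.383 ],
       [ 0.    ,  0.    ,  0.    ,  1.    ]])}
[ 0.0775  0.0023 -0.145 ] [[ 0.0006 -0.9556 -0.2946]
 [ 1.      0.0005  0.0003]
 [-0.0002 -0.2946  0.9556]]
```

The bore measures about 5 mm from the plate centre, and the rack and plate sizes match what was given. Next I move above the square pin by way of an outward waypoint.

>>> jog_arm([
  [1,0.209,-0.116,0,0,0,0],
  [1,0.209,-0.116,0,0,0,0],
  [1,0.209,-0.116,0,0,0,0],
  [1,0.209,-0.116,0,0,0,0],
  [1,0.209,-0.116,0,0,0,0],
])

```text
clock: 0.72
tcp_pos: [0.4259, -0.3418, 0.2385]
tcp_rot: [[0.924, 0.383, -0.0], [0.383, -0.924, 0.0], [-0.0, -0.0, -1.0]]
ft_force: [0.8, -0.8, -0.3]
gripper_width: 0.088
gripper_force: 0.0
```

>>> jog_arm([
  [1,0.209,-0.116,0,0,0,0],
  [1,0.209,-0.116,0,0,0,0],
  [1,0,0,0,0,0,-0.0295],
  [1,0,0,0,0,0,-0.0295],
  [1,0,0,0,0,0,-0.0295],
])

```text
clock: 1.35
tcp_pos: [0.4992, -0.2495, 0.2383]
tcp_rot: [[0.577, 0.817, -0.001], [0.817, -0.577, 0.0], [-0.0, -0.001, -1.0]]
ft_force: [1.5, 0.4, -0.2]
gripper_width: 0.088
gripper_force: 0.0
```

>>> jog_arm([
  [1,0,0,0,0,0,-0.0295],
  [1,0,0,0,0,0,-0.0295],
  [1,0,0,0,0,0,0],
])

```text
clock: 1.72
tcp_pos: [0.4991, -0.2499, 0.2383]
tcp_rot: [[0.251, 0.968, -0.001], [0.968, -0.251, 0.001], [0.001, -0.001, -1.0]]
ft_force: [-0.4, 0.8, 0.6]
gripper_width: 0.0879
gripper_force: 0.0
```

Run:
```python
from h import *
s=bot.observe();print(s["tcp_pos"],s["tcp_rot"],s["clock"],s["joint_pos"]);go([.472,.129,.18])
```

```text
[ 0.4991 -0.2499  0.2383] [[ 0.2507  0.9681 -0.0006]
 [ 0.9681 -0.2507  0.0008]
 [ 0.0006 -0.0008 -1.    ]] 1.725 [ 0.6387  0.6239 -0.4277  1.7625  0.3342  0.8285 -0.1997]
shift/0.25 [ 1.44   -0.4846  0.2346]
```

>>> jog_arm([
  [1,0.206,-0.069,0,0,0,0],
  [1,0.206,-0.069,0,0,0,0],
  [1,0.206,-0.069,0,0,0,0],
  [1,0.206,-0.069,0,0,0,0],
  [1,0.206,-0.069,0.047,0,0,0],
])

```text
clock: 2.35
tcp_pos: [0.4804, 0.0227, 0.2275]
tcp_rot: [[0.253, 0.967, 0.002], [0.967, -0.253, 0.0], [0.001, 0.002, -1.0]]
ft_force: [0.8, -0.2, 0.9]
gripper_width: 0.088
gripper_force: 0.0
```

>>> jog_arm([
  [1,0.206,-0.069,0.094,0,0,0],
  [1,0.206,-0.069,0.094,0,0,0],
  [1,0,0,0,0,0,0],
])

```text
clock: 2.72
tcp_pos: [0.4705, 0.1352, 0.1789]
tcp_rot: [[0.242, 0.97, -0.002], [0.97, -0.242, 0.002], [0.002, -0.003, -1.0]]
ft_force: [0.5, -0.7, 0.1]
gripper_width: 0.0886
gripper_force: 0.0
```

Run:
```python
from h import *
s=bot.observe();print(s["tcp_pos"],s["clock"],s["ft_force"])
p=bot.camera_params("wrist");a=bot.get_image("wrist");np.save("w1.npy",p,allow_pickle=True)
cv2.imwrite("pics/d.png",a[...,::-1])
print(proj(p,[.472,.129,.082]),proj(p,[.4913,.2075,.082]))
```

```text
[0.4705 0.1352 0.1789] 2.725 [ 0.4523 -0.6943  0.1226]
[258.0612 196.4722] [257.8404 101.9107]
```

View pics/d.png

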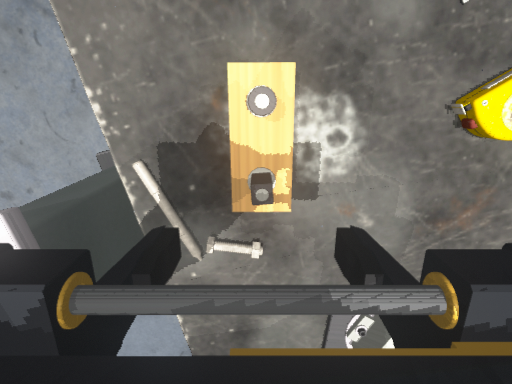

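Run:
```python
import cv2
a=cv2.imread("pics/d.png")
cv2.imwrite("pics/e.png",cv2.resize(a[160:220,222:302],None,fx=8,fy=8,interpolation=cv2.INTER_CUBIC))
```

```text
(no output)
```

View pics/e.png

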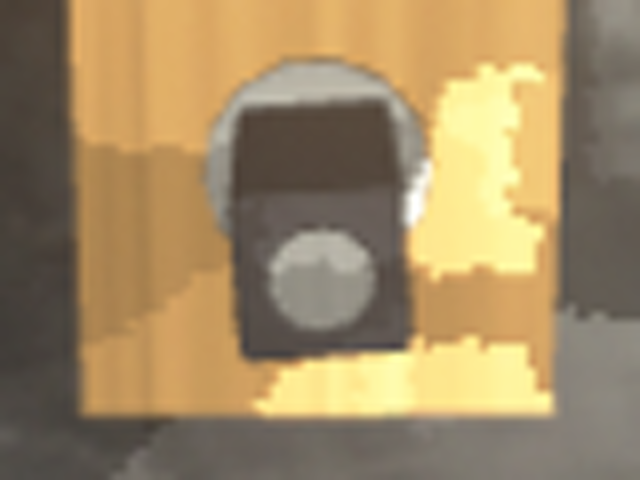

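Run:
```python
from h import *
p=np.load("w1.npy",allow_pickle=True).item()
X=ray(p,(262.3,193.9),.082);print(X)
c=[ray(p,(222+u/8,160+v/8),.082) for u,v in((235,190),(405,187),(410,348),(243,358))]
print(np.linalg.norm(np.diff(c,axis=0),axis=1))
go([X[0],X[1],.044]);print(bot.observe()["tcp_rot"])
```

```text
[0.4763 0.1304 0.082 ]
[0.0187 0.0189 0.0189]
shift/0.25 [0.0006 0.0215 0.5413]
[[ 0.2464  0.9692 -0.0015]
 [ 0.9692 -0.2464 -0.    ]
 [-0.0004 -0.0014 -1.    ]]
```

The head's top face is centred at (262.3,193.9), with sides of about 19 mm (given as 20) and a yaw of about 3°. I'll descend and grip.

>>> jog_arm([
  [1,0,0.02,0.12,0,0,-0.008],
  [1,0,0,0.14,0,0,0],
  [1,0,0,0.14,0,0,0],
  [1,0,0,0.1,0,0,0],
  [1,0,0,0.041,0,0,0],
], newtons=40)

```text
clock: 3.4
tcp_pos: [0.4771, 0.1259, 0.044]
tcp_rot: [[0.204, 0.979, -0.001], [0.979, -0.204, -0.002], [-0.002, -0.0, -1.0]]
ft_force: [-0.2, -0.3, 0.4]
gripper_width: 0.0879
gripper_force: 0.0
```

>>> jog_arm([
  [1,0,0,0,0,0,0],
  [0,0,0,0,0,0,0],
  [0,0,0,0,0,0,0],
  [0,0,0,0,0,0,0],
  [0,0,0,0,0,0,0],
], newtons=40)

```text
clock: 4.03
tcp_pos: [0.4771, 0.1281, 0.045]
tcp_rot: [[0.2, 0.98, 0.0], [0.98, -0.2, 0.0], [0.0, 0.0, -1.0]]
ft_force: [-0.2, -0.4, 0.4]
gripper_width: 0.0501
gripper_force: 0.0
```

>>> jog_arm([
  [0,0,0,0,0,0,0],
  [0,0,0,0,0,0,0],
  [0,0,0,0,0,0,0],
])

```text
clock: 4.4
tcp_pos: [0.4765, 0.1281, 0.0446]
tcp_rot: [[0.199, 0.98, -0.001], [0.98, -0.199, -0.0], [-0.0, -0.001, -1.0]]
ft_force: [-1.3, 0.3, 1.5]
gripper_width: 0.0201
gripper_force: 0.6
```

>>> jog_arm([
  [0,0,0,0,0,0,0],
  [0,0,0,0,0,0,0],
  [0,0,0,-0.04,0,0,0],
  [0,0,0,-0.1,0,0,0],
  [0,0,0,-0.15,0,0,0],
], newtons=50)

```text
clock: 5.03
tcp_pos: [0.4768, 0.1277, 0.1179]
tcp_rot: [[0.2, 0.98, -0.001], [0.98, -0.2, -0.001], [-0.001, -0.001, -1.0]]
ft_force: [1.3, 0.5, -1.2]
gripper_width: 0.0198
gripper_force: 50.0
```

>>> jog_arm([
  [0,0,0,-0.15,0,0,0],
  [0,0,0,-0.1,0,0,0],
  [0,0,0,0,0,0,0],
  [0,0,0,0,0,0,0],
  [0,0,0,0,0,0,0],
])

```text
clock: 5.65
tcp_pos: [0.4762, 0.1277, 0.1786]
tcp_rot: [[0.199, 0.98, -0.002], [0.98, -0.199, -0.001], [-0.001, -0.002, -1.0]]
ft_force: [0.1, -0.5, -1.6]
gripper_width: 0.0197
gripper_force: 50.0
```

Run:
```python
from h import *
s=bot.observe();print(s["tcp_pos"],s["tcp_rot"],s["ft_force"],s["clock"])
go([.577,-.127,.16])
a=bot.get_image("wrist");b=bot.get_image("scene")
cv2.imwrite("pics/f.png",np.hstack([a[150:384,130:390],b[100:334,150:410]])[...,::-1])
```

```text
[0.4762 0.1277 0.1786] [[ 0.1995  0.9799 -0.0021]
 [ 0.9799 -0.1995 -0.001 ]
 [-0.0014 -0.0019 -1.    ]] [ 0.0915 -0.49   -1.6396] 5.65
shift/0.25 [-0.9179  0.5983  0.0747]
```

View pics/f.png

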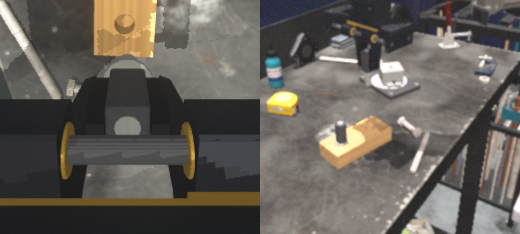

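The pin is held upright: the head top is at about crop (127,127), which is full image (257,277), and the rack's near hole is empty. Now I move over to the fixture.

>>> jog_arm([
  [0,-0.1836,0.1197,0,0,0,0],
  [0,-0.1836,0.1197,0,0,0,0],
  [0,-0.1836,0.1197,0,0,0,0],
  [0,-0.1836,0.1197,0,0,0,0],
  [0,-0.1836,0.1197,0,0,0,0],
])

```text
clock: 6.38
tcp_pos: [0.5779, -0.1283, 0.1789]
tcp_rot: [[0.199, 0.98, -0.001], [0.98, -0.199, 0.0], [0.0, -0.001, -1.0]]
ft_force: [0.6, 1.2, -1.9]
gripper_width: 0.02
gripper_force: 50.0
```

>>> jog_arm([
  [0,0,0,0,0,0,0],
  [0,0,0,0,0,0,0],
])

```text
clock: 6.62
tcp_pos: [0.5772, -0.1258, 0.179]
tcp_rot: [[0.199, 0.98, -0.001], [0.98, -0.199, 0.001], [0.001, -0.002, -1.0]]
ft_force: [0.1, 0.7, -2.1]
gripper_width: 0.0197
gripper_force: 50.0
```

Run:
```python
from h import *
s=bot.observe();print(s["tcp_pos"],s["ft_force"],s["clock"])
p=bot.camera_params("wrist")
X=ray(p,(257,277),s["tcp_pos"][2]+.0374);print("pin top rel TCP, tool axes",s["tcp_rot"].T@(X-s["tcp_pos"]))
a=bot.get_image("wrist");b=bot.get_image("scene");t=bot.get_image("top")
w=cv2.resize(a[150:350,157:357],None,fx=2,fy=2)
sc=b[100:234,220:354];sc=cv2.resize(sc,(400,400))
cv2.imwrite("pics/g.png",np.hstack([w,sc])[...,::-1])
```

```text
[ 0.5772 -0.1258  0.179 ] [ 0.1063  0.6956 -2.0607] 6.625
pin top rel TCP, tool axes [ 0.0019  0.0024 -0.0374]
```

View pics/g.png

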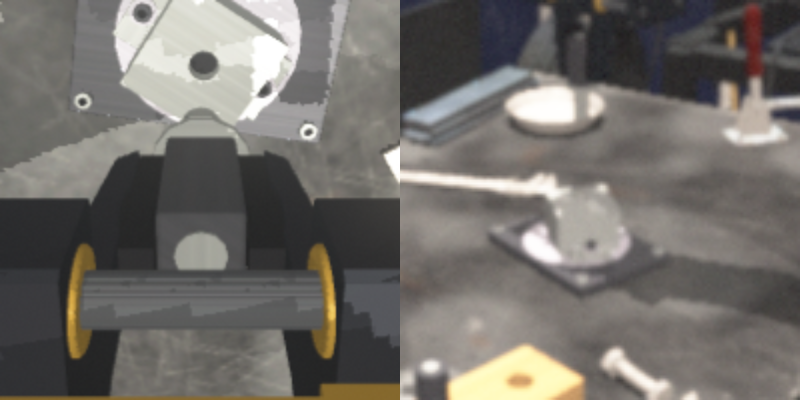

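Wrist view: the bore is at (259,183) and the pin's head top at (257.5,275.5). Because both are in one image, the camera bias largely cancels.

Run:
```python
from h import *
s=bot.observe();p=bot.camera_params("wrist");T=s["tcp_pos"];R=s["tcp_rot"]
P=ray(p,(257.5,275.5),T[2]+.0374);B=ray(p,(259,183),.056)
print("pin",R.T@(P-T),"bore",B,R.T@(B-T),"rel",R.T@(B-P))
print("top-cam bore rel tcp",R.T@(np.array([.577,-.127,.056])-T))
c=bot.camera_params("wrist")["cam_to_world"]
```

```text
pin [ 0.0027  0.0026 -0.0374] bore [ 0.5812 -0.1262  0.056 ] [-0.001   0.0041  0.1236] rel [-0.0037  0.0015  0.161 ]
top-cam bore rel tcp [-0.0026  0.0002  0.1236]
```

>>> jog_arm([
  [0,-0.0168,0.0032,0.1,0,0,0],
  [0,0,0,0.12,0,0,0],
  [0,0,0,0.06,0,0,0],
  [0,0,0,0.02,0,0,0],
  [0,0,0,0,0,0,0],
])

```text
clock: 7.4
tcp_pos: [0.5781, -0.1305, 0.1051]
tcp_rot: [[0.199, 0.98, 0.001], [0.98, -0.199, 0.0], [0.0, 0.001, -1.0]]
ft_force: [-0.2, 1.3, -0.8]
gripper_width: 0.0193
gripper_force: 50.0
```

>>> jog_arm([
  [0,0,0,0.01,0,0,0],
  [0,0,0,0.01,0,0,0],
  [0,0,0,0,0,0,0],
])

```text
clock: 7.78
tcp_pos: [0.5777, -0.131, 0.0998]
tcp_rot: [[0.2, 0.98, 0.0], [0.98, -0.2, -0.0], [-0.0, 0.0, -1.0]]
ft_force: [-0.4, -0.5, -1.4]
gripper_width: 0.0194
gripper_force: 50.0
```

>>> jog_arm([
  [0,0,0,0.006,0,0,0],
  [0,0,0,0.006,0,0,0],
  [0,0,0,0,0,0,0],
])

```text
clock: 8.15
tcp_pos: [0.5776, -0.131, 0.0966]
tcp_rot: [[0.2, 0.98, -0.0], [0.98, -0.2, -0.0], [-0.0, -0.0, -1.0]]
ft_force: [-0.1, -0.8, -0.9]
gripper_width: 0.0194
gripper_force: 50.0
```

>>> jog_arm([
  [0,0,0,0.004,0,0,0],
  [0,0,0,0,0,0,0],
])

```text
clock: 8.4
tcp_pos: [0.5777, -0.1309, 0.0957]
tcp_rot: [[0.2, 0.98, -0.0], [0.98, -0.2, -0.0], [-0.0, -0.0, -1.0]]
ft_force: [0.2, -0.3, -2.1]
gripper_width: 0.0196
gripper_force: 50.0
```

>>> jog_arm([
  [0,0,0,0.004,0,0,0],
  [0,0,0,0,0,0,0],
])

```text
clock: 8.65
tcp_pos: [0.5777, -0.1309, 0.0947]
tcp_rot: [[0.2, 0.98, 0.0], [0.98, -0.2, -0.0], [-0.0, 0.0, -1.0]]
ft_force: [-0.5, -0.1, -0.6]
gripper_width: 0.0197
gripper_force: 50.0
```

>>> jog_arm([
  [0,0,0,0.002,0,0,0],
  [0,0,0,0,0,0,0],
])

```text
clock: 8.9
tcp_pos: [0.5778, -0.1309, 0.0946]
tcp_rot: [[0.2, 0.98, 0.0], [0.98, -0.2, -0.0], [-0.0, 0.0, -1.0]]
ft_force: [-0.7, 0.5, 2.7]
gripper_width: 0.0197
gripper_force: 50.0
```

>>> jog_arm([
  [0,0,0,0.002,0,0,0],
  [0,0,0,0,0,0,0],
])

```text
clock: 9.15
tcp_pos: [0.5779, -0.1309, 0.0945]
tcp_rot: [[0.2, 0.98, 0.001], [0.98, -0.2, -0.0], [-0.0, 0.001, -1.0]]
ft_force: [-1.8, 0.9, 6.1]
gripper_width: 0.0194
gripper_force: 50.0
```

>>> jog_arm([
  [0,0,0,0.002,0,0,0],
  [0,0,0,0,0,0,0],
])

```text
clock: 9.4
tcp_pos: [0.5779, -0.1309, 0.0944]
tcp_rot: [[0.2, 0.98, 0.001], [0.98, -0.2, -0.001], [-0.0, 0.001, -1.0]]
ft_force: [-2.8, 0.2, 9.7]
gripper_width: 0.0197
gripper_force: 50.0
```

Contact at TCP z of 0.0946, as predicted. Starting the spiral at about 10 N.

>>> jog_arm([
  [0,0.0056,0,0,0,0,0],
  [0,-0.0028,0.0048,0,0,0,0],
  [0,-0.0056,0,0,0,0,0],
])

```text
clock: 9.78
tcp_pos: [0.578, -0.1312, 0.0943]
tcp_rot: [[0.199, 0.98, -0.001], [0.98, -0.199, 0.0], [0.0, -0.001, -1.0]]
ft_force: [-3.5, 2.5, 11.7]
gripper_width: 0.0193
gripper_force: 50.0
```

Friction is holding the tip, so I'll lighten the contact.

>>> jog_arm([
  [0,0,0,-0.0045,0,0,0],
  [0,0,0,0,0,0,0],
])

```text
clock: 10.02
tcp_pos: [0.5786, -0.1315, 0.0945]
tcp_rot: [[0.199, 0.98, -0.0], [0.98, -0.199, 0.0], [0.0, -0.0, -1.0]]
ft_force: [-2.3, 1.4, 4.8]
gripper_width: 0.0198
gripper_force: 50.0
```

>>> jog_arm([
  [0,-0.0028,-0.0048,0,0,0,0],
  [0,0,0,0,0,0,0],
])

```text
clock: 10.28
tcp_pos: [0.5783, -0.1317, 0.0945]
tcp_rot: [[0.199, 0.98, 0.002], [0.98, -0.199, 0.001], [0.001, 0.002, -1.0]]
ft_force: [1.0, 2.0, 2.8]
gripper_width: 0.0196
gripper_force: 50.0
```

>>> jog_arm([
  [0,0.0028,-0.0048,0,0,0,0],
  [0,0.0028,0,0,0,0,0],
  [0,0.0028,0,0,0,0,0],
])

```text
clock: 10.65
tcp_pos: [0.5773, -0.1311, 0.0945]
tcp_rot: [[0.2, 0.98, 0.001], [0.98, -0.2, -0.001], [-0.001, 0.002, -1.0]]
ft_force: [2.0, -1.3, 3.1]
gripper_width: 0.0198
gripper_force: 50.0
```

Lag is about 1 mm. Both cameras put the bore toward tool +x of here, so I'll sweep that way.

>>> jog_arm([
  [0,0.003,0.002,0,0,0,0],
  [0,0.003,0.001,0,0,0,0],
  [0,0.003,0.001,0,0,0,0],
])

```text
clock: 11.02
tcp_pos: [0.5773, -0.1296, 0.0944]
tcp_rot: [[0.201, 0.98, -0.002], [0.98, -0.201, -0.002], [-0.003, -0.001, -1.0]]
ft_force: [0.8, -4.8, 5.4]
gripper_width: 0.0198
gripper_force: 50.0
```

>>> jog_arm([
  [0,0.003,0.001,0,0,0,0],
  [0,0.002,0.001,0,0,0,0],
  [0,0,0,0,0,0,0],
])

```text
clock: 11.4
tcp_pos: [0.5777, -0.1268, 0.0937]
tcp_rot: [[0.199, 0.98, -0.003], [0.98, -0.199, 0.0], [-0.0, -0.002, -1.0]]
ft_force: [-0.5, -2.3, -1.3]
gripper_width: 0.0196
gripper_force: 50.0
```

The tip dropped: z is 0.0937 and the vertical contact force is gone. I'll test downward.

>>> jog_arm([
  [0,0,0,0.004,0,0,0],
  [0,0,0,0.002,0,0,0],
  [0,0,0,0,0,0,0],
])

```text
clock: 11.78
tcp_pos: [0.5781, -0.1269, 0.0925]
tcp_rot: [[0.2, 0.98, -0.002], [0.98, -0.2, -0.0], [-0.0, -0.002, -1.0]]
ft_force: [-0.9, -2.4, -1.1]
gripper_width: 0.0197
gripper_force: 50.0
```

It's in the bore. I'll ease off the side load and press in.

>>> jog_arm([
  [0,-0.0025,0,0.004,0,0,0],
  [0,0,0,0.006,0,0,0],
  [0,0,0,0.006,0,0,0],
  [0,0,0,0,0,0,0],
])

```text
clock: 12.28
tcp_pos: [0.5784, -0.1273, 0.0885]
tcp_rot: [[0.199, 0.98, -0.001], [0.98, -0.199, 0.0], [0.0, -0.001, -1.0]]
ft_force: [-1.5, -1.6, -1.1]
gripper_width: 0.0196
gripper_force: 50.0
```

>>> jog_arm([
  [0,0,0,0.006,0,0,0],
  [0,0,0,0.006,0,0,0],
  [0,0,0,0,0,0,0],
])

```text
clock: 12.65
tcp_pos: [0.5785, -0.1274, 0.0856]
tcp_rot: [[0.2, 0.98, -0.001], [0.98, -0.2, 0.0], [-0.0, -0.001, -1.0]]
ft_force: [-1.8, -1.1, -1.8]
gripper_width: 0.0198
gripper_force: 50.0
```

>>> jog_arm([
  [0,-0.001,-0.0016,0.006,0,0,0],
  [0,0,0,0.008,0,0,0],
  [0,0,0,0.008,0,0,0],
  [0,0,0,0,0,0,0],
])

```text
clock: 13.15
tcp_pos: [0.5784, -0.1275, 0.0812]
tcp_rot: [[0.2, 0.98, 0.001], [0.98, -0.2, -0.0], [-0.0, 0.001, -1.0]]
ft_force: [-4.4, -0.9, 6.7]
gripper_width: 0.0193
gripper_force: 50.0
```

>>> jog_arm([
  [0,0,0,0.008,0,0,0],
  [0,0,0,0.008,0,0,0],
  [0,0,0,0,0,0,0],
])

```text
clock: 13.52
tcp_pos: [0.5785, -0.1275, 0.0773]
tcp_rot: [[0.2, 0.98, 0.001], [0.98, -0.2, -0.0], [-0.0, 0.001, -1.0]]
ft_force: [-3.4, -1.4, 7.7]
gripper_width: 0.0195
gripper_force: 50.0
```

>>> jog_arm([
  [0,-0.001,-0.0016,0.008,0,0,0],
  [0,0,0,0.008,0,0,0],
  [0,0,0,0.008,0,0,0],
  [0,0,0,0,0,0,0],
])

```text
clock: 14.02
tcp_pos: [0.5784, -0.1275, 0.0714]
tcp_rot: [[0.199, 0.98, 0.001], [0.98, -0.199, -0.0], [0.0, 0.001, -1.0]]
ft_force: [-3.5, 0.1, 8.0]
gripper_width: 0.0196
gripper_force: 50.0
```

>>> jog_arm([
  [0,0,0,0.006,0,0,0],
  [0,0,0,0.004,0,0,0],
  [0,0,0,0,0,0,0],
])

```text
clock: 14.4
tcp_pos: [0.5784, -0.1276, 0.0689]
tcp_rot: [[0.199, 0.98, 0.001], [0.98, -0.199, -0.0], [0.0, 0.001, -1.0]]
ft_force: [-4.3, -0.3, 8.2]
gripper_width: 0.0195
gripper_force: 50.0
```

Another 2.3 mm or so until the collar seats.

>>> jog_arm([
  [0,0,-0.001,0.006,0,0,0],
  [0,0,0,0.003,0,0,0],
  [0,0,0,0,0,0,0],
])

```text
clock: 14.78
tcp_pos: [0.5784, -0.1275, 0.0668]
tcp_rot: [[0.199, 0.98, 0.002], [0.98, -0.199, -0.0], [0.0, 0.002, -1.0]]
ft_force: [-2.7, -1.0, 8.2]
gripper_width: 0.0195
gripper_force: 50.0
```

>>> jog_arm([
  [0,0,0,0.003,0,0,0],
  [0,0,0,0,0,0,0],
])

```text
clock: 15.02
tcp_pos: [0.5784, -0.1275, 0.0666]
tcp_rot: [[0.199, 0.98, 0.002], [0.98, -0.199, -0.0], [0.0, 0.002, -1.0]]
ft_force: [-5.0, -1.7, 13.1]
gripper_width: 0.0196
gripper_force: 50.0
```

>>> jog_arm([
  [0,0,0,0.003,0,0,0],
  [0,0,0,0,0,0,0],
])

```text
clock: 15.28
tcp_pos: [0.5784, -0.1276, 0.0665]
tcp_rot: [[0.2, 0.98, 0.002], [0.98, -0.2, -0.001], [-0.0, 0.002, -1.0]]
ft_force: [-5.5, -1.4, 18.7]
gripper_width: 0.0195
gripper_force: 50.0
```

The collar is seated: force is rising with no travel at z = 0.0665. I'll unload, open and retreat.

>>> jog_arm([
  [0,0,-0.004,-0.009,0,0,0],
  [0,0,0,0,0,0,0],
  [0.6,0,0,0,0,0,0],
  [0.6,0,0,0,0,0,0],
  [0.6,0,0,0,0,0,0],
])

```text
clock: 15.9
tcp_pos: [0.5767, -0.1274, 0.0662]
tcp_rot: [[0.199, 0.98, 0.0], [0.98, -0.199, 0.0], [0.0, -0.0, -1.0]]
ft_force: [0.2, -0.8, 0.6]
gripper_width: 0.0471
gripper_force: 0.0
```

>>> jog_arm([
  [0.6,0,0,0,0,0,0],
  [0.6,0,0,0,0,0,0],
])

```text
clock: 16.15
tcp_pos: [0.5766, -0.1275, 0.0663]
tcp_rot: [[0.2, 0.98, 0.0], [0.98, -0.2, 0.0], [0.0, 0.0, -1.0]]
ft_force: [-1.2, 0.2, 0.5]
gripper_width: 0.0525
gripper_force: 0.0
```

>>> jog_arm([
  [0.6,0,0,-0.06,0,0,0],
  [0.6,0,0,-0.12,0,0,0],
  [0.6,0,0,-0.16,0,0,0],
  [0.6,0,0,-0.16,0,0,0],
  [0.6,0,0,0,0,0,0],
])

```text
clock: 16.77
tcp_pos: [0.5789, -0.1276, 0.1955]
tcp_rot: [[0.2, 0.98, 0.008], [0.98, -0.2, -0.001], [0.001, 0.008, -1.0]]
ft_force: [-0.1, -0.1, -1.0]
gripper_width: 0.0528
gripper_force: 0.0
```

>>> jog_arm([
  [0.6,0,0,0,0,0,0],
  [0.6,0,0,0,0,0,0],
  [0.6,0,0,0,0,0,0],
])

```text
clock: 17.15
tcp_pos: [0.576, -0.1275, 0.1904]
tcp_rot: [[0.199, 0.98, -0.002], [0.98, -0.199, 0.0], [-0.0, -0.002, -1.0]]
ft_force: [-0.3, -0.4, -0.0]
gripper_width: 0.0532
gripper_force: 0.0
```

Run:
```python
from h import *
s=bot.observe();print(s["tcp_pos"],s["ft_force"],s["joint_vel"],s["clock"])
a=bot.get_image("wrist");b=bot.get_image("scene")
cv2.imwrite("pics/i.png",np.hstack([cv2.resize(a[100:300,157:357],(400,400)),cv2.resize(b[130:280,180:330],(400,400))])[...,::-1])
```

```text
[ 0.576  -0.1275  0.1904] [-0.2778 -0.3707 -0.0297] [-0.0004 -0.002  -0.0042 -0.0022  0.0004  0.0014  0.0019] 17.15
```

View pics/i.png

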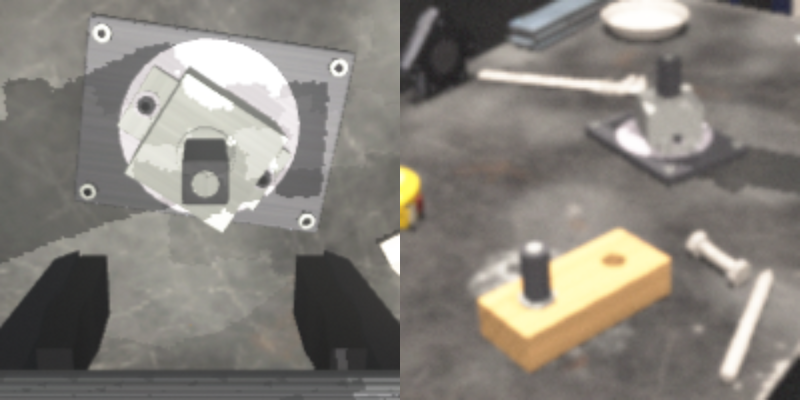

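The picture shows the square-headed pin upright on the block with its collar down (crop 205,170). The round-headed pin still stands in the rack, and the gripper is clear.

```bash
python3 -c "
from bench import bot
print(bot.close_job())"
```

```text
the job is handed in; nothing more can be done
None
```

The square-headed pin is in the bore with its collar seated on the block and has been released, the round-headed pin still stands in the rack, the highest wrist-force reading was about 20 N, and the job was handed in at about 17 s; no verdict was returned.

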